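# Draw a spun tube from the angle rotor and hold it upright at the light panel

## Task

The blood tube with the purple cap has just been spun and leans in the open centrifuge: take hold of it and draw it straight out of its sleeve along its slant, then turn it upright and hold it raised, still and upright in front of the middle of the light panel, a few centimetres off the lit face, with all its glass before the lit area so that the layers can be read. Never let the tube lean much further over than it does in the rotor, and leave the balance tube, the beaker, the blue-lidded jar, the red-lidded sample cup and the pink marker alone. The job finishes while you are still holding the tube there, clear of the desk, the panel and the centrifuge.

Things in the scene. Friction and masses are not known exactly. Their poses are not given: they have to be found in the camera images.
- blood_tube: Blood tube, 85 mm long, 12 to 18 g: glass 12.4 mm across, purple cap 16 mm across from 67 to 85 mm along its +z. Origin: centre of its foot; +z runs along the tube to the cap. It starts in a centrifuge sleeve, leaning about 37 degrees with its cap toward the rotor's middle; the sleeve hides its lowest 48 mm. It sits loose (about 1 mm all round, no catch).
- sleeve: The steel sleeve of the rotor that holds the blood tube, fixed to the centrifuge: bore 14.4 mm, outside 20.4 mm (26.4 mm at the collar near its foot). Origin: centre of the bore's floor; +z points up along the bore, which is open at 48 mm.
- centrifuge: White round bench centrifuge, lid off, fixed, 198 mm across, top of housing 46 mm. Origin: centre of its underside. Its rotor does not turn; centre nut 97 mm high. Four sleeves 90 degrees apart lean 35 degrees inward, floors 85 mm from the centre and 62 mm up, mouths 57 mm from it and 101 mm up. Blood tube on its +x side (far from the robot), balance tube opposite, two empty.
- balance_tube: Short clear balance tube with a white top, 61 mm long, 13.6 mm across, standing in the sleeve opposite; only its last 13 mm show. Origin: centre of its foot. Stays where it is.
- light_panel: Upright light panel, fixed: grey frame 150 mm wide and high, 15 mm thick; white lit face 136 mm wide, from 20 to 142 mm above the desk. Origin: on the desk under the middle of the lit face, in the face's plane; the face looks along its own -x (toward the robot), y runs along its width. A foot plate 8 mm high reaches 15 mm in front of the face.
- beaker: Empty glass beaker, 66 mm across, 83 mm high; origin under its centre. A bystander.
- jar_blue: Small white jar with a blue lid, 28 mm across, 42 mm high; origin under its centre. A bystander.
- sample_cup: Sample cup with a red lid, 60 mm across, 70 mm high; origin under its centre. A bystander.
- marker: Marker with a pink cap standing on end, 19 mm across, 128 mm high; origin under its centre. A bystander.
There are look-alikes about, which are no part of the job. Of the things that look like the light_panel, take the one that is farthest from the robot's base at the start.

How it is judged:
On the way:
1. the held tube is out of its sleeve (foot within 2 mm of the mouth or beyond) and still along the sleeve's slant within 20 degrees (z of blood_tube in the frame of sleeve above 0.046 m and angle between the z axis of blood_tube and the z axis of sleeve, either way round below 0.35 rad and contact force between the fingers and blood_tube above 0.3 N), for 0.05 s.
At the end, for the whole second after the job is handed in: The tube is gripped by the fingers, upright within 8 degrees and still, its axis 15 to 100 mm in front of the lit face and within 45 mm of the face's middle line, its foot 18 to 85 mm above the desk, touching neither panel nor centrifuge (angle between blood_tube's own z axis and vertical below 0.14 rad and x of blood_tube in the frame of light_panel between -0.1 and -0.015 m and y of blood_tube in the frame of light_panel between -0.045 and 0.045 m and height (world z) of blood_tube between 0.018 and 0.085 m and contact force between the fingers and blood_tube above 0.3 N and contact force between blood_tube and light_panel below 0.05 N and contact force between blood_tube and centrifuge below 0.05 N and linear speed of blood_tube below 0.02 m/s and angular speed of blood_tube below 0.2 rad/s); the arm keeps its last pose, push and grip.
It fails at once if the tube leans more than 53 degrees from vertical (the layers would mix) (angle between blood_tube's own z axis and vertical above 0.92 rad).
It fails at once if the balance tube is moved more than 15 mm (distance of balance_tube from where it was at the start of the episode above 0.015 m).
It fails at once if the beaker, jar, sample cup or marker is moved more than 20 mm (distance of any of beaker, jar_blue, sample_cup, marker from where it was at the start of the episode above 0.02 m).
It also fails if it takes over 38 s, if anything falls off the work surface, if the arm or the gripper's body presses on something with over 40 N, if the wrist force passes 120 N, or if a joint passes its speed limit or range.

## Robot

A 7-joint arm with a two-finger parallel gripper is mounted at the origin on a cart in front of the work surface, level with it; the furniture and walls round the work are solid. World frame = base frame: x ahead of the robot, y to its left, z up, the work surface at z = 0. Lengths are in m, angles in rad, forces in N, time in s.
With the tool pointing down it reaches from about 0.4 to 0.85 m from the base axis. Payload 4.5 kg.
Tool frame: the origin (TCP) lies at the very end of the fingers, on their centre line; the grasp point (between the pads) lies 19 mm behind it; z points along the fingers, y is the line along which they close (so a half turn about z gives the same grasp; the last joint's range is limited). The gripper opens to 88 mm and grips with 3 to 60 N. Pads are 18 mm wide; open, the fingers measure 123 mm over their backs; the gripper's body (75 mm by 187 mm) begins 45 mm behind the grasp point.
Start: joints at [-1.217, 0.689, -0.195, 1.565, 0.157, 0.902, -0.215], TCP at [0.196, 0.593, 0.239] pointing down, gripper open.
Joint ranges: [-3.01, 3.01], [-0.46, 2.08], [-1.47, 1.51], [0.13, 2.56], [-1, 4.14], [0.04, 2.09], [-2.66, 2.66]. Speed limits (rad/s): [2.57, 2.57, 3.14, 3.14, 3.14, 3.14, 3.14].

## Interface

Orientations are given as a unit quaternion [x, y, z, w].
In Python, from plant import r gives the robot as it stands. The module is installed in compiled form; this text tells all that it offers.
- The arm moves only by the tool step_arm, never from a script. Its argument "increments" is a list of rows, each a list of 2 entries, a list of its own where there are three numbers: the shift along the world's x, y, z in cm, then the turn, a rotation vector about the world's x, y, z in degrees. A call has exactly 10 rows; each row shifts and turns the commanded pose from where the row before left it; what a row does not reach is not made up. A row lasts 1/10 s, in which the tool goes at most 50 mm and 8.59 degrees, less where a joint would pass 70% of its speed; a pose out of reach is approached as far as the arm can. A call is refused whole if a number of a shift passes 5 or a number of a turn 8.59, either way. A call with a gripper value outside its range is refused whole. "fingers" is the opening, from 0 (shut) to 1 (fully open), set as the call begins (left out, the last holds). The fingers move at their own pace and stop on an object; "grip_force" is the grip in N (left out, the last holds). Time passes only in rows, so rows that do not move let the fingers close, or fill a call up. It gives the time, the measured TCP pose, the force, the opening and the grip force at its end, in the units of the state.
- r.get_state(): the state, without advancing time (a new reading comes with each control period).
- r.snapshot(name): name is "scene" or "top" or "wrist"; returns (picture, depth): 400x640x3 uint8, red, green, blue; 400x640 float32, m along the optical axis (not along the pixel's ray), 0 where there is no reading.
- r.calibration(name): a dict with "fov_y" (degrees; the focal length in pixels is half the picture's height over the tangent of half this angle, whatever the lens; pixels are square), "cx", "cy" (the principal point, pixels), "k1" (the pictures are not rectified: a ray, as slopes to the right and down, at radius r is drawn at 1 + k1 r^2 times it, then the intrinsics apply), "R" (3x3) and "t" (3): a world point X has camera coordinates R X + t. Camera axes: x right, y down, z forward; pixel columns grow to the right and rows downward; lengths in m; the calibration is good to about 2 mm. A picture is of the moment at which its call begins: read the wrist's pose just before it. calibration takes no time and is no camera call; for the wrist camera it gives the pose at the moment of the call.
- r.finish_job(): hands the job in; it is judged then, once.
The state is a dict: "clock": time; "q": joint angles; "qd": joint speeds; "joint_torque": joint torques, N m; "tool_pos": TCP position; "eef_rot": TCP orientation; "contact_force": force on the tool from outside, world axes, zero at the start; "moment": the same for the moment, N m; "opening": opening from 0.0 (shut) to 1.0 (fully open); "finger_force": force on a finger pad.
Only numpy, scipy, OpenCV 4.12 (cv2) and the standard library are available. Lean on these libraries where they do the work, as an engineer would, in place of code of your own. Each camera call takes 0.05 s, during which the arm holds its last target. There are 200 camera calls.

## Working session

There is one attempt and no reset: what is moved stays moved. The work goes in short steps, Python scripts to look and compute and a tool call to move; the robot and the scene stay as the last step left them, time stands still between calls to the robot, and variables do not carry over. Pictures are saved under pics/ and viewed, at most 10 in all, crops included, and the job is handed in when it is done.

Besides the shell and the picture viewer there is one more tool, called after ">>>" by a JSON object that holds its "name" and its "arguments", one argument or row to a line. step_arm: Moves the arm, as the interface text tells. Its arguments: {"type":"object","properties":{"increments":{"type":"array","items":{"type":"array"}},"fingers":{"type":"number"},"grip_force":{"type":"number"}},"required":["increments"]}

```bash
mkdir -p pics; cat > h.py <<'E'
import numpy as np, cv2
from plant import r
def snap(n,name):
    c=r.calibration(n); im,d=r.snapshot(n)
    np.savez(f'pics/{name}.npz',im=im,d=d,**{k:np.array(v) for k,v in c.items()})
    cv2.imwrite(f'pics/{name}.png',im[:,:,::-1]); return load(name)
def load(name):
    z=np.load(f'pics/{name}.npz'); return z['im'],z['d'],{k:z[k] for k in ('fov_y','cx','cy','k1','R','t')}
def ray(c,uv):
    uv=np.atleast_2d(np.asarray(uv,float)); f=200/np.tan(np.radians(c['fov_y'])/2)
    p=(uv-[c['cx'],c['cy']])/f; q=p.copy()
    for _ in range(20): q=p/(1+c['k1']*(q**2).sum(1,keepdims=True))
    return np.c_[q,np.ones(len(q))]
def pts(c,uv,d):  # depth -> world
    X=ray(c,uv)*np.asarray(d).reshape(-1,1); return (X-c['t'])@c['R']
def plane(c,uv,z):
    D=ray(c,uv)@c['R']; o=-c['R'].T@c['t']; return o+D*((z-o[2])/D[:,2:])
def proj(c,X):
    X=np.atleast_2d(X)@c['R'].T+c['t']; q=X[:,:2]/X[:,2:]; f=200/np.tan(np.radians(c['fov_y'])/2)
    return q*(1+c['k1']*(q**2).sum(1,keepdims=True))*f+[c['cx'],c['cy']]
def cloud(c,d):
    v,u=np.mgrid[:400,:640]; return pts(c,np.c_[u.ravel(),v.ravel()],d.ravel()).reshape(400,640,3)
E
python3 - <<'E'
from h import *
ims=[]
for n in('scene','top'):
    im,d,c=snap(n,n+'0'); ims.append(im); print(n,-c['R'].T@c['t'],c['R'][2],c['fov_y'],c['k1'],(d>0).mean())
s=r.get_state(); print(s['tool_pos'],s['eef_rot'],s['clock'],s['opening'])
E
```

```text
scene [0.75043879 0.62177996 1.1457798 ] [-0.24027645 -0.46753868 -0.85069079] 52.918332303970594 -0.042999912311506634 0.9960234375
top [0.21495382 0.03669616 1.42921272] [ 0.17080721 -0.00727908 -0.98527758] 50.7533252362927 0.03327867915239346 0.9961484375
[0.19635512 0.59280233 0.23802015] [ 1.59180418e-01  9.87249207e-01 -7.69154839e-04 -7.38511798e-05] 0.1 0.9990816777994422
```

View pics/scene0.png

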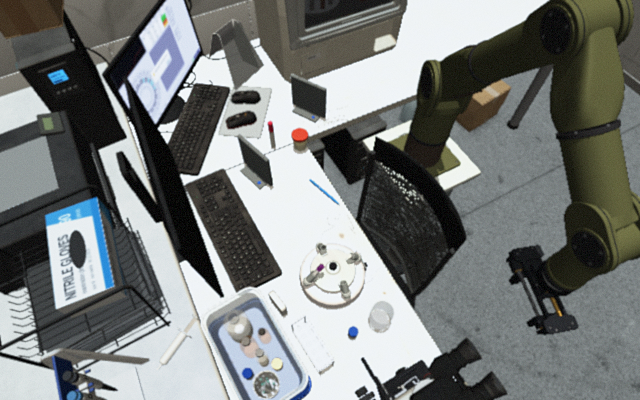

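View pics/top0.png

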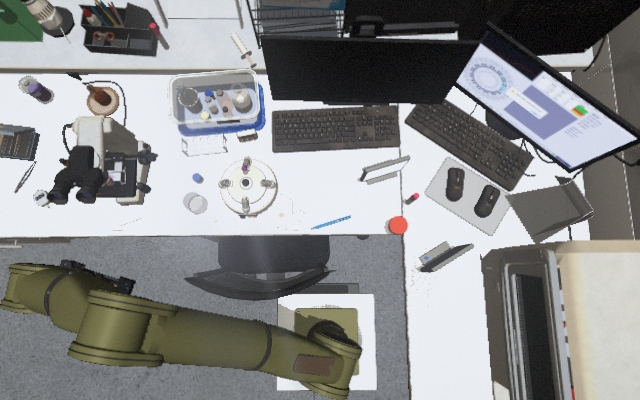

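Scene and top views: the centrifuge is at top (248,187), with the purple cap at about (243,168). There are three panel candidates: A at top (385,168)/scene (256,160), B at top (445,255)/scene (310,98), and the grey bent object C at top (550,210)/scene (235,55). I'll measure all three and enlarge them.

```bash
python3 - <<'E'
from h import *
im,d,c=load('top0'); P=cloud(c,d); print('base px',proj(c,[0,0,0]))
im2,d2,c2=load('scene0'); P2=cloud(c2,d2)
for n,(u,v) in dict(A=(385,168),B=(445,255),C=(550,210),beaker=(195,203),jar=(197,178),cup=(397,226),mark=(413,198),nut=(246,183)).items(): print(n,P[v,u].round(3))
# object blobs by height in regions
def box(n,P,u0,u1,v0,v1,zmin=.03):
    Q=P[v0:v1,u0:u1].reshape(-1,3); Q=Q[(Q[:,2]>zmin)&(Q[:,2]<.4)]; print(n,len(Q),np.percentile(Q,[2,50,98],axis=0).round(3).tolist())
box('A',P,355,412,150,188);box('B',P,415,475,238,275);box('C',P,505,598,175,245)
box('A2',P2,235,275,133,190);box('B2',P2,290,328,72,125);box('C2',P2,208,265,18,88)
a=cv2.resize(im2[10:195,200:335],None,fx=3,fy=3,interpolation=cv2.INTER_CUBIC)
b=cv2.resize(im[145:225,205:290],None,fx=4.6,fy=4.6,interpolation=cv2.INTER_CUBIC)
W=np.zeros((555,800,3),np.uint8); W[:a.shape[0],:a.shape[1]]=a; W[:b.shape[0],405:405+b.shape[1]]=b[:,:395]
cv2.imwrite('pics/crop1.png',W[:,:,::-1])
E
```

```text
base px [[325.80568592 340.90600068]]
A [ 0.544 -0.191  0.126]
B [ 0.271 -0.386  0.058]
C [ 0.405 -0.695  0.129]
beaker [0.456 0.442 0.001]
jar [0.534 0.428 0.04 ]
cup [ 0.364 -0.232  0.072]
mark [ 0.448 -0.278  0.115]
nut [0.504 0.254 0.096]
A 521 [[0.526, -0.26, 0.034], [0.547, -0.19, 0.13], [0.573, -0.123, 0.154]]
B 474 [[0.221, -0.438, 0.036], [0.26, -0.373, 0.142], [0.3, -0.315, 0.154]]
C 3210 [[0.325, -0.895, 0.033], [0.416, -0.708, 0.129], [0.513, -0.634, 0.215]]
A2 756 [[0.455, -0.28, 0.034], [0.553, -0.189, 0.103], [0.579, -0.123, 0.152]]
B2 1066 [[0.155, -0.51, 0.034], [0.256, -0.383, 0.09], [0.301, -0.314, 0.149]]
C2 2452 [[0.268, -0.899, 0.034], [0.409, -0.719, 0.119], [0.497, -0.646, 0.21]]
```

View pics/crop1.png

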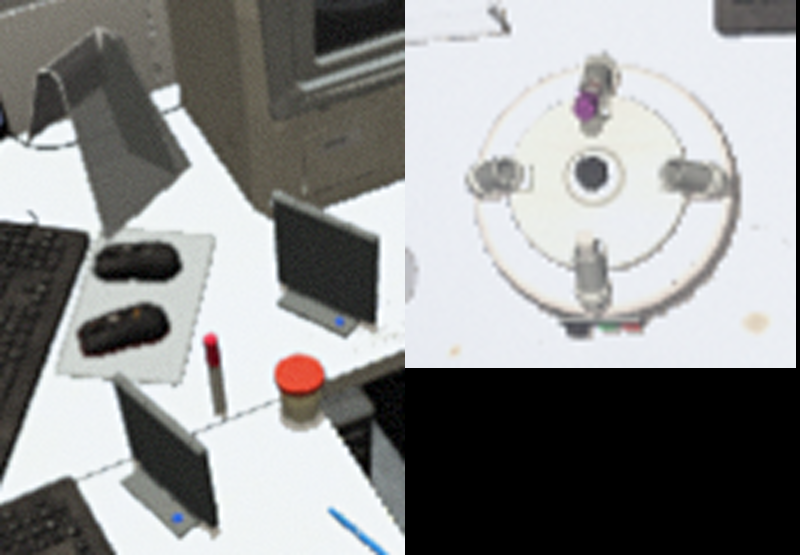

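A and B are the same make of panel, both seen from behind in the scene view (grey frame, foot plate, blue button). C is a bent grey folder and not a panel. A at (0.55,-0.19) is 0.58 m from the base and B at (0.26,-0.38) is 0.46 m, so A is the one meant. The crop shows the purple cap at crop (585,105), just inside the far sleeve.

```bash
python3 - <<'E'
from h import *
im,d,c=load('top0'); P=cloud(c,d); im2,d2,c2=load('scene0'); P2=cloud(c2,d2)
# purple cap
rays=[]
for n,I,cc,PP in(('top',im,c,P),('scene',im2,c2,P2)):
    h=cv2.cvtColor(I,cv2.COLOR_RGB2HSV).astype(int); m=(h[...,0]>135)&(h[...,0]<165)&(h[...,1]>70)
    Q=PP; m&=(abs(Q[...,0]-.5)<.12)&(abs(Q[...,1]-.25)<.12)
    v,u=np.nonzero(m); uv=[u.mean(),v.mean()]; print(n,len(u),uv,np.median(PP[m],0).round(4))
    rays.append((-cc['R'].T@cc['t'],(ray(cc,uv)@cc['R'])[0]))
(o1,a),(o2,b)=rays; s=np.linalg.lstsq(np.c_[a,-b],o2-o1,rcond=None)[0]
p1,p2=o1+a*s[0],o2+b*s[1]; print('cap',(p1+p2)/2,np.linalg.norm(p1-p2))
# centrifuge: housing height points & sleeves
for n,PP in(('top',P),('scene',P2)):
    near=(np.hypot(PP[...,0]-.504,PP[...,1]-.254)<.13)
    Q=PP[near&(PP[...,2]>.036)&(PP[...,2]<.05)]; (x,y),rad=cv2.minEnclosingCircle(Q[:,:2].astype(np.float32)); print('housing',n,x,y,rad,len(Q))
    for z0,z1 in((.075,.09),(.09,.106),(.106,.15)):
        m=(near&(PP[...,2]>z0)&(PP[...,2]<z1)).astype(np.uint8)
        k,l,st,ce=cv2.connectedComponentsWithStats(m)
        for i in range(1,k):
            if st[i,4]>4: print(n,z0,st[i,4],PP[l==i].mean(0).round(3))
# panel A
for n,PP in(('top',P),('scene',P2)):
    R=np.zeros((400,640),bool); 
    if n=='top': R[145:190,350:415]=1
    else: R[130:190,232:276]=1
    Q=PP[R&(PP[...,2]>.06)&(PP[...,2]<.16)&(PP[...,0]>.48)]
    T=Q[Q[:,2]>.143]; q=T[:,:2]-T[:,:2].mean(0); w=np.linalg.svd(q,full_matrices=False)[2][0]; s=q@w
    print(n,len(T),'top edge mid',T[:,:2].mean(0)+w*(s.max()+s.min())/2,'dir',w,'len',np.ptp(s))
    q=Q[:,:2]; nn=np.array([-w[1],w[0]]); B=Q[(Q[:,2]<.14)]; print(' face offs',np.percentile((B[:,:2]-T[:,:2].mean(0))@nn,[5,50,95]),nn)
for z0,n in((.12,'hi'),(.2,'vhi')):
    m=(P2[...,2]>z0)&(P2[...,0]>.3)&(P2[...,0]<.75)&(abs(P2[...,1])<.35); print(n,m.sum(), P2[m].min(0) if m.any() else '', P2[m].max(0) if m.any() else '')
W=np.hstack([cv2.resize(im[140:240,345:425],None,fx=5,fy=5,interpolation=cv2.INTER_CUBIC),cv2.resize(im2[225:325,285:365],None,fx=5,fy=5,interpolation=cv2.INTER_CUBIC)]); cv2.imwrite('pics/crop2.png',W[:,:,::-1])
E
```

```text
top 18 [np.float64(243.83333333333334), np.float64(167.66666666666666)] [0.5455 0.2569 0.1286]
scene 29 [np.float64(320.0344827586207), np.float64(267.37931034482756)] [0.549  0.2599 0.1292]
cap [0.54795232 0.258002   0.12320621] 0.0005077014943445988
housing top 0.5040654540061951 0.2574807405471802 0.09761954843997955 981
top 0.075 19 [0.59  0.256 0.08 ]
top 0.075 5 [0.561 0.252 0.076]
top 0.075 210 [0.507 0.258 0.079]
top 0.075 5 [0.537 0.24  0.077]
top 0.075 22 [0.506 0.34  0.08 ]
top 0.075 7 [0.511 0.32  0.084]
top 0.075 5 [0.509 0.2   0.088]
top 0.075 32 [0.505 0.177 0.081]
top 0.075 34 [0.425 0.257 0.081]
top 0.09 23 [0.572 0.255 0.099]
top 0.09 33 [0.507 0.322 0.096]
top 0.09 41 [0.507 0.258 0.095]
top 0.09 39 [0.506 0.195 0.097]
top 0.09 41 [0.441 0.258 0.098]
top 0.106 35 [0.551 0.257 0.124]
top 0.106 18 [0.454 0.259 0.11 ]
housing scene 0.5041384696960449 0.2600766718387604 0.09830468893051147 1308
scene 0.075 26 [0.509 0.178 0.08 ]
scene 0.075 8 [0.502 0.193 0.082]
scene 0.075 29 [0.427 0.263 0.081]
scene 0.075 271 [0.508 0.261 0.079]
scene 0.075 45 [0.588 0.261 0.082]
scene 0.075 8 [0.506 0.314 0.089]
scene 0.075 51 [0.51  0.339 0.081]
scene 0.09 30 [0.508 0.197 0.098]
scene 0.09 38 [0.445 0.262 0.099]
scene 0.09 53 [0.508 0.259 0.096]
scene 0.09 51 [0.573 0.26  0.098]
scene 0.09 55 [0.509 0.323 0.097]
scene 0.106 18 [0.455 0.259 0.111]
scene 0.106 64 [0.552 0.259 0.123]
top 210 top edge mid [ 0.55191097 -0.19325605] dir [ 0.29049794 -0.95687562] len 0.1483460319580939
 face offs [-0.00758277 -0.00673301 -0.00339992] [0.95687562 0.29049794]
scene 178 top edge mid [ 0.55427674 -0.19468685] dir [-0.2872003   0.95787055] len 0.15082697110578341
 face offs [-0.00623969 -0.00474493  0.00248507] [-0.95787055 -0.2872003 ]
hi 356 [ 0.44429042 -0.29524842  0.12015957] [0.57997517 0.26589546 0.15437725]
vhi 0
```

View pics/crop2.png

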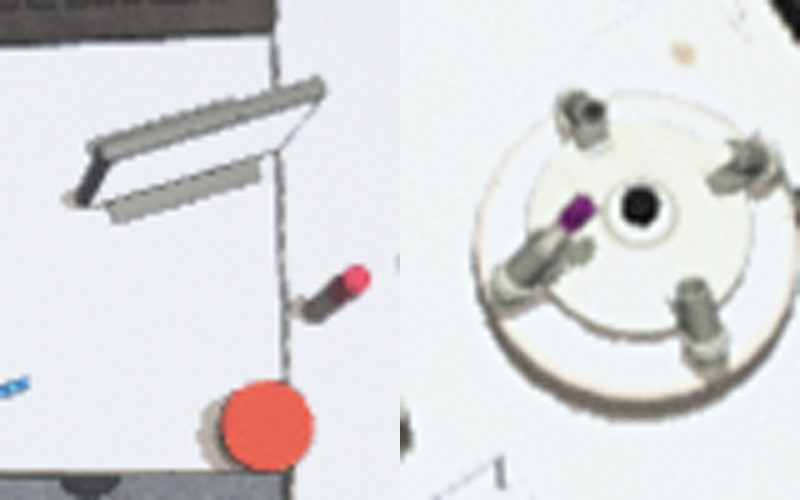

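Crop: panel A has its white lit face and foot plate toward the robot, which confirms it, and the tube leans toward the nut. The centrifuge is at (0.507,0.259) with yaw about 0, and the measured cap centre (0.548,0.2585,0.1235) matches the stated geometry. I'm moving to the pre-grasp now.

>>> {"name": "step_arm", "arguments": {
  "increments": [
    [[1.5,-1.7,0],[0,0,1.83]],
    [[1.5,-1.7,0],[0,0,1.83]],
    [[1.5,-1.7,0],[0,0,1.83]],
    [[1.5,-1.7,0],[0,0,1.83]],
    [[1.5,-1.7,0],[0,0,1.83]],
    [[1.5,-1.7,0],[0,0,1.83]],
    [[1.5,-1.7,0],[0,0,1.83]],
    [[1.5,-1.7,0],[0,0,1.83]],
    [[1.5,-1.7,0],[0,0,1.83]],
    [[1.5,-1.7,0],[0,0,1.83]]
  ],
  "fingers": 0.55,
  "grip_force": 20
}}

```text
clock: 1.1
tool_pos: [0.3469, 0.4223, 0.2384]
eef_rot: [-0.0, 1.0, -0.0, -0.0]
contact_force: [0.1, -0.4, -0.3]
opening: 0.551
finger_force: 0.0
```

>>> {"name": "step_arm", "arguments": {
  "increments": [
    [[1.5,-1.6,0],[0,-3.65,0]],
    [[1.5,-1.6,0],[0,-3.65,0]],
    [[1.5,-1.6,0],[0,-3.65,0]],
    [[1.5,-1.6,0],[0,-3.65,0]],
    [[1.5,-1.6,0],[0,-3.65,0]],
    [[1.5,-1.6,0],[0,-3.65,0]],
    [[1.5,-1.6,0],[0,-3.65,0]],
    [[1.5,-1.6,0],[0,-3.65,0]],
    [[1.5,-1.6,0],[0,-3.65,0]],
    [[1.5,-1.6,0],[0,-3.65,0]]
  ]
}}

```text
clock: 2.1
tool_pos: [0.4732, 0.2769, 0.236]
eef_rot: [0.003, 0.964, -0.015, 0.266]
contact_force: [-0.4, -0.3, 0.4]
opening: 0.55
finger_force: 0.0
```

```bash
cat >> h.py <<'E'
from scipy.spatial.transform import Rotation as Ro
def want(pos,z,y):
    s=r.get_state(); z=np.array(z,float);z/=np.linalg.norm(z); y=np.array(y,float); y-=z*(y@z); y/=np.linalg.norm(y)
    T=Ro.from_matrix(np.c_[np.cross(y,z),y,z]); C=Ro.from_quat(s['eef_rot'])
    print('t',round(s['clock'],2),'pos',np.round(s['tool_pos'],4),'d cm',(100*(np.array(pos)-s['tool_pos'])).round(2),'turn deg',np.degrees((T*C.inv()).as_rotvec()).round(2),'toolz',C.as_matrix()[:,2].round(3),'F',np.round(s['contact_force'],1),'open',s['opening'],'ff',s['finger_force'])
E
python3 - <<'E'
from h import *
sn,cn=np.sin(np.radians(36.5)),np.cos(np.radians(36.5))
want([.559-.1*sn,.2585,.108+.1*cn],[sn,0,-cn],[0,1,0])
im,d,c=snap('wrist','w0')
h=cv2.cvtColor(im,cv2.COLOR_RGB2HSV).astype(int); m=(h[...,0]>135)&(h[...,0]<165)&(h[...,1]>70)
P=cloud(c,d); print(m.sum(),np.median(P[m],0),-c['R'].T@c['t'],c['R'][2])
E
```

```text
t 2.1 pos [0.4732 0.2769 0.236 ] d cm [ 2.63 -1.84 -4.76] turn deg [ 1.49 -5.64  0.82] toolz [ 0.513 -0.03  -0.858] F [-0.4 -0.3  0.4] open 0.5496232667599392 ff 0.0
6483 [0.40333387 0.2783636  0.300075  ] [0.33665236 0.2810388  0.32483382] [ 0.73231602 -0.02880321 -0.68035551]
```

View pics/w0.png

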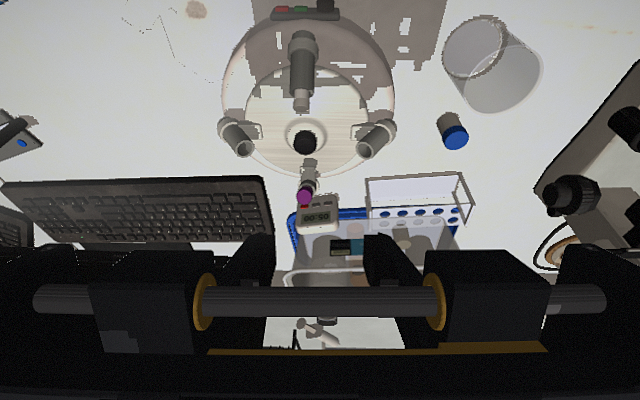

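Wrist view: the purple cap is at (304,196), ahead and roughly centred between the fingers at (265..375, 250), and nothing is in the way. Next I correct to the pre-grasp.

>>> {"name": "step_arm", "arguments": {
  "increments": [
    [[0.5,-0.4,-1],[0.3,-1,0.2]],
    [[0.5,-0.4,-1],[0.3,-1,0.2]],
    [[0.5,-0.4,-1],[0.3,-1,0.2]],
    [[0.5,-0.4,-1],[0.3,-1,0.2]],
    [[0.5,-0.2,-0.7],[0.3,-1,0]],
    [[0.1,0,0],[0,-0.6,0]],
    [[0,0,0],[0,0,0]],
    [[0,0,0],[0,0,0]],
    [[0,0,0],[0,0,0]],
    [[0,0,0],[0,0,0]]
  ]
}}

```text
clock: 3.15
tool_pos: [0.4979, 0.2604, 0.1937]
eef_rot: [0.001, 0.951, -0.001, 0.31]
contact_force: [-0.3, 0.8, -0.1]
opening: 0.55
finger_force: 0.0
```

```bash
python3 - <<'E'
from h import *
sn,cn=np.sin(np.radians(36.5)),np.cos(np.radians(36.5))
want([.559-.1*sn,.2585,.108+.1*cn],[sn,0,-cn],[0,1,0])
im,d,c=snap('wrist','w1')
h=cv2.cvtColor(im,cv2.COLOR_RGB2HSV).astype(int); m=((h[...,0]>135)&(h[...,0]<165)&(h[...,1]>90)&(h[...,2]>60)).astype(np.uint8)
k,l,st,ce=cv2.connectedComponentsWithStats(m)
P=cloud(c,d)
for i in range(1,k):
    if st[i,4]>60: print(st[i],ce[i],np.median(P[l==i],0))
print('expected',proj(c,[[.548,.2585,.1235],[.559,.2585,.108]]))
# where does tool axis through the grasp line project
print(plane(c,ce[np.argmax(st[1:,4])+1],.13))
E
```

```text
t 3.15 pos [0.4979 0.2604 0.1937] d cm [ 0.16 -0.19 -0.53] turn deg [ 0.09 -0.4   0.16] toolz [ 0.589 -0.003 -0.808] F [-0.3  0.8 -0.1] open 0.5504431193535837 ff 0.0
[307 197  19  18 261] [316.39463602 205.40613027] [0.54274155 0.25747167 0.13100115]
expected [[317.41387992 201.74086562]
 [317.61270248 195.36110432]]
[[0.54434599 0.25773465 0.13      ]]
```

>>> {"name": "step_arm", "arguments": {
  "increments": [
    [[0.2,-0.2,-0.5],[0,-0.4,0]],
    [[0,0,0],[0,0,0]],
    [[0.75,0,-1],[0,0,0]],
    [[0.75,0,-1],[0,0,0]],
    [[0.75,0,-1],[0,0,0]],
    [[0.75,0,-1],[0,0,0]],
    [[0.75,0,-1],[0,0,0]],
    [[0.75,0,-1],[0,0,0]],
    [[0.75,0,-1],[0,0,0]],
    [[0.65,0,-1],[0,0,0]]
  ]
}}

```text
clock: 4.2
tool_pos: [0.5596, 0.258, 0.1073]
eef_rot: [0.001, 0.95, -0.001, 0.313]
contact_force: [-0.1, 0.3, 0.4]
opening: 0.547
finger_force: 0.0
```

```bash
python3 - <<'E'
from h import *
sn,cn=np.sin(np.radians(36.5)),np.cos(np.radians(36.5))
im,d,c=snap('wrist','w2')
want([.559,.258,.108],[sn,0,-cn],[0,1,0])
cv2.imwrite('pics/w2c.png',cv2.resize(im[150:400,200:440],None,fx=2.4,fy=2.4)[:,:,::-1])
E
```

```text
t 4.25 pos [0.5602 0.2575 0.1062] d cm [-0.12  0.05  0.18] turn deg [ 0.14 -0.04  0.26] toolz [ 0.594 -0.005 -0.804] F [ 2.  -0.5 -1.1] open 0.5478382388174025 ff 0.0
```

View pics/w2c.png

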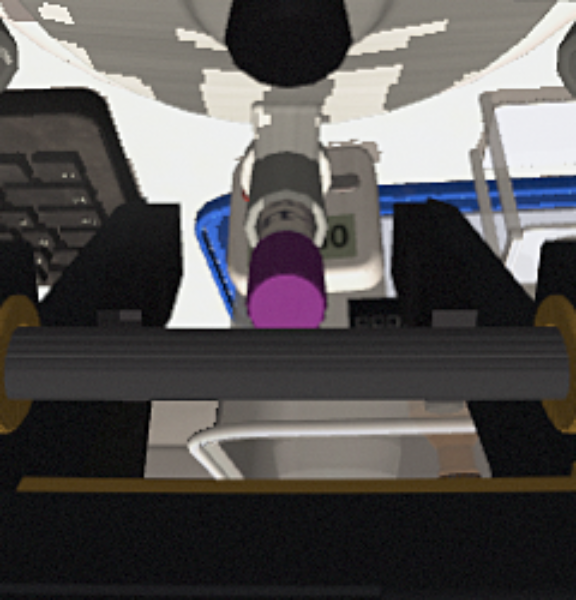

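The cap at crop (287,280) sits midway between the finger tips (180 and 393), just ahead of the sleeve mouth. I back off 2 mm and close.

>>> {"name": "step_arm", "arguments": {
  "increments": [
    [[-0.1,0,0.15],[0,0,0]],
    [[0,0,0],[0,0,0]],
    [[0,0,0],[0,0,0]],
    [[0,0,0],[0,0,0]],
    [[0,0,0],[0,0,0]],
    [[0,0,0],[0,0,0]],
    [[0,0,0],[0,0,0]],
    [[0,0,0],[0,0,0]],
    [[0,0,0],[0,0,0]],
    [[0,0,0],[0,0,0]]
  ],
  "fingers": 0,
  "grip_force": 20
}}

```text
clock: 5.25
tool_pos: [0.5577, 0.2582, 0.1099]
eef_rot: [0.001, 0.95, -0.001, 0.313]
contact_force: [-4.2, -0.1, 5.0]
opening: 0.171
finger_force: 20.0
```

>>> {"name": "step_arm", "arguments": {
  "increments": [
    [[-0.3,0,0.4],[0,0,0]],
    [[-0.36,0,0.48],[0,0,0]],
    [[-0.42,0,0.56],[0,0,0]],
    [[-0.42,0,0.56],[0,0,0]],
    [[-0.42,0,0.56],[0,0,0]],
    [[-0.42,0,0.56],[0,0,0]],
    [[-0.42,0,0.56],[0,0,0]],
    [[-0.42,0,0.56],[0,0,0]],
    [[-0.42,0,0.56],[0,0,0]],
    [[-0.42,0,0.56],[0,0,0]]
  ]
}}

```text
clock: 6.25
tool_pos: [0.5173, 0.258, 0.1638]
eef_rot: [0.001, 0.95, -0.001, 0.313]
contact_force: [0.2, 0.2, -0.4]
opening: 0.169
finger_force: 20.0
```

```bash
python3 - <<'E'
from h import *
sn,cn=np.sin(np.radians(36.5)),np.cos(np.radians(36.5))
want([.4995,.258,.25],[sn,0,-cn],[0,1,0])
im,d,c=snap('scene','s3'); im2,d2,c2=snap('wrist','w3')
a=cv2.resize(im[210:320,270:390],None,fx=4,fy=4,interpolation=cv2.INTER_CUBIC); b=cv2.resize(im2[100:320,240:400],None,fx=2,fy=2)
cv2.imwrite('pics/c3.png',np.hstack([a,b])[:,:,::-1])
E
```

```text
t 6.25 pos [0.5173 0.258  0.1638] d cm [-1.78 -0.    8.62] turn deg [ 0.1  -0.04  0.19] toolz [ 0.594 -0.003 -0.804] F [ 0.2  0.2 -0.4] open 0.16923949259939258 ff 19.995688050985336
```

View pics/c3.png

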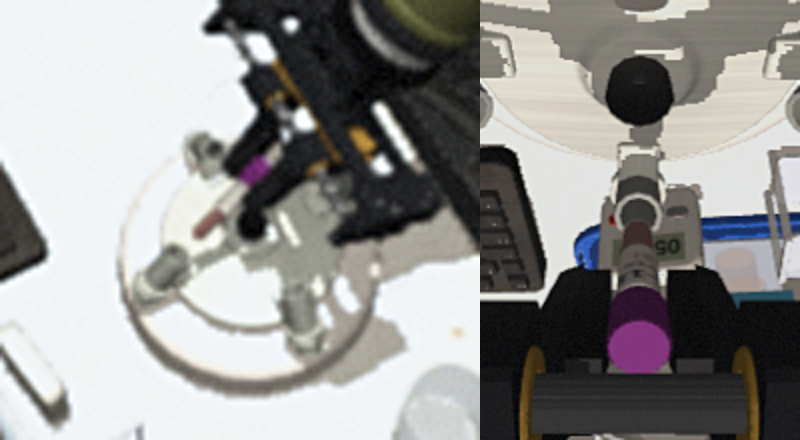

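The tube is clear of the sleeve, still on its slant and held by the cap (left: red-brown tip at (205,222); right: cap at (640,340)). From the grip, the foot lies about 59 mm beyond the TCP. I raise it and turn it upright.

>>> {"name": "step_arm", "arguments": {
  "increments": [
    [[-0.2,0,0.8],[0,0,0]],
    [[-0.2,0,0.8],[0,3,0]],
    [[0,0,0.8],[0,4,0]],
    [[0,0,0.8],[0,4,0]],
    [[0,0,0.8],[0,4,0]],
    [[0,0,0.8],[0,4,0]],
    [[0,0,0.6],[0,4,0]],
    [[0,0,0.6],[0,4,0]],
    [[0,0,0],[0,4,0]],
    [[0,0,0],[0,3,0]]
  ]
}}

```text
clock: 7.35
tool_pos: [0.5231, 0.247, 0.2021]
eef_rot: [0.005, 0.992, -0.018, 0.128]
contact_force: [0.6, -0.1, -0.6]
opening: 0.167
finger_force: 20.0
```

>>> {"name": "step_arm", "arguments": {
  "increments": [
    [[0,-1,0],[0,2,0]],
    [[0,-2,0],[0,0.5,0]],
    [[0,-3,0],[0,0,0]],
    [[0,-3,0],[0,0,0]],
    [[0,-3,0],[0,0,0]],
    [[0,-3,0],[0,0,0]],
    [[0,-3,0],[0,0,0]],
    [[0,-3,0],[0,0,0]],
    [[0,-2,0],[0,0,0]],
    [[0,-1,0],[0,0,0]]
  ]
}}

```text
clock: 8.35
tool_pos: [0.5225, 0.0042, 0.2012]
eef_rot: [0.006, 0.994, -0.02, 0.107]
contact_force: [-0.6, 0.0, -0.3]
opening: 0.169
finger_force: 20.0
```

```bash
python3 - <<'E'
from h import *
want([.503,-.209,.115],[0,0,-1],[0,1,0])
E
```

```text
t 8.35 pos [0.5225 0.0042 0.2012] d cm [ -1.95 -21.32  -8.62] turn deg [ 2.27 12.34  0.67] toolz [ 0.213 -0.04  -0.976] F [-0.6  0.  -0.3] open 0.1685661024221762 ff 19.99628495424986
```

>>> {"name": "step_arm", "arguments": {
  "increments": [
    [[-0.4,-0.5,0],[0.2,1.3,0]],
    [[-0.4,-0.5,0],[0.2,1.3,0]],
    [[-0.4,-0.5,0],[0.2,1.3,0]],
    [[-0.4,-0.5,0],[0.2,1.3,0]],
    [[-0.4,-0.5,0],[0.2,1.3,0]],
    [[0,-0.5,0],[0.2,1.3,0]],
    [[0,-0.5,0],[0.2,1.3,0]],
    [[0,-0.5,0],[0.2,1.3,0]],
    [[0,-0.5,0],[0.2,1.3,0]],
    [[0,-0.5,0],[0.2,1.3,0]]
  ]
}}

```text
clock: 9.35
tool_pos: [0.5031, -0.0424, 0.2013]
eef_rot: [0.003, 1.0, -0.001, -0.006]
contact_force: [0.2, -0.2, -0.5]
opening: 0.166
finger_force: 20.0
```

```bash
python3 - <<'E'
from h import *
want([.503,-.209,.115],[0,0,-1],[0,1,0]); print(r.get_state()['q'])
E
```

```text
t 9.35 pos [ 0.5031 -0.0424  0.2013] d cm [-1.000e-02 -1.666e+01 -8.630e+00] turn deg [ 0.17 -0.66  0.38] toolz [-0.012 -0.003 -1.   ] F [ 0.2 -0.2 -0.5] open 0.16645412652918118 ff 19.99639006331563
[ 0.35100952  0.64450319 -0.58254316  1.94108279  0.52483386  0.72348541
  1.01677703]
```

>>> {"name": "step_arm", "arguments": {
  "increments": [
    [[-0.5,-1,0],[0,0,0]],
    [[-0.5,-2,0],[0,0,0]],
    [[0,-2,0],[0,0,0]],
    [[0,-2,0],[0,0,0]],
    [[0,-2,0],[0,0,0]],
    [[0,-2,0],[0,0,0]],
    [[0.2,-2,0],[0,0,0]],
    [[0.4,-2,0],[0,0,0]],
    [[0.4,-1.2,0],[0,0,0]],
    [[0,-0.4,0],[0,0,0]]
  ]
}}

```text
clock: 10.35
tool_pos: [0.5029, -0.2102, 0.2011]
eef_rot: [0.005, 1.0, -0.002, -0.005]
contact_force: [-0.7, -0.1, -0.1]
opening: 0.167
finger_force: 20.0
```

>>> {"name": "step_arm", "arguments": {
  "increments": [
    [[0,0,-1],[0,0,0]],
    [[0,0,-1],[0,0,0]],
    [[0,0,-1],[0,0,0]],
    [[0,0,-1],[0,0,0]],
    [[0,0,-1],[0,0,0]],
    [[0,0,-1],[0,0,0]],
    [[0,0,-1],[0,0,0]],
    [[0,0,-0.8],[0,0,0]],
    [[0,0,-0.8],[0,0,0]],
    [[0,0,0],[0,0,0]]
  ]
}}

```text
clock: 11.35
tool_pos: [0.5022, -0.2088, 0.1142]
eef_rot: [0.004, 1.0, -0.002, -0.006]
contact_force: [0.6, -0.3, -0.1]
opening: 0.17
finger_force: 20.0
```

```bash
python3 - <<'E'
from h import *
want([.503,-.209,.115],[0,0,-1],[0,1,0])
out=[]
for n,b in(('scene',(100,200,190,310)),('top',(120,230,320,440)),('wrist',(100,320,220,420))):
    im,d,c=snap(n,n+'4'); out.append(cv2.resize(im[b[0]:b[1],b[2]:b[3]],(266,266) if n!='wrist' else (266,292),interpolation=cv2.INTER_CUBIC))
    h=cv2.cvtColor(im,cv2.COLOR_RGB2HSV).astype(int); m=((h[...,0]>135)&(h[...,0]<165)&(h[...,1]>90)&(h[...,2]>60))
    P=cloud(c,d); m&=(abs(P[...,0]-.5)<.06)&(abs(P[...,1]+.21)<.06)
    if m.any(): print(n,m.sum(),np.median(P[m],0))
W=np.zeros((292,798,3),np.uint8)
for i,o in enumerate(out): W[:o.shape[0],266*i:266*i+266]=o
cv2.imwrite('pics/c4.png',W[:,:,::-1])
E
```

```text
t 11.35 pos [ 0.5022 -0.2088  0.1142] d cm [ 0.08 -0.02  0.08] turn deg [ 0.19 -0.74  0.43] toolz [-0.013 -0.003 -1.   ] F [ 0.6 -0.3 -0.1] open 0.1703397671821884 ff 19.996036738157272
wrist 425 [ 0.50241943 -0.20902137  0.14122645]
```

View pics/c4.png

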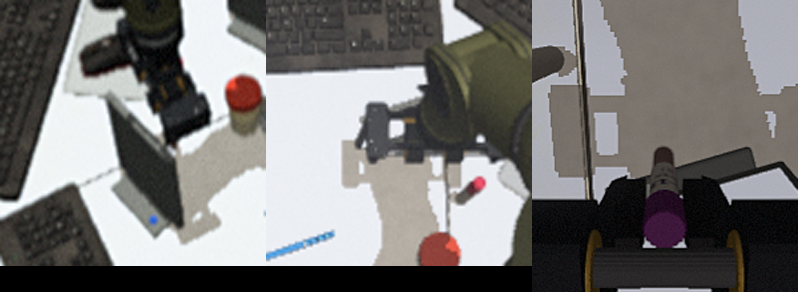

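The tube hangs from the fingers in front of panel A, and the marker and cup have not moved. The cap top is at z 0.141, so the foot is at about 0.056. I check uprightness by comparing the foot's pixel (about (319,213) in the wrist view) with where an upright tube's foot would project.

```bash
python3 - <<'E'
from h import *
im,d,c=load('wrist4')
P=cloud(c,d); m=(np.hypot(P[...,0]-.503,P[...,1]+.209)<.03)&(P[...,2]>.045)&(P[...,2]<.15)
h=cv2.cvtColor(im,cv2.COLOR_RGB2HSV); m&=(h[...,2]>45)
for z in np.arange(.05,.145,.01):
    q=P[m&(abs(P[...,2]-z)<.005)]; print(z.round(3),len(q),q.mean(0).round(4) if len(q) else '')
print(proj(c,[[.502,-.209,.056],[.496,-.209,.056],[.502,-.209,.141]]))
E
```

```text
0.05 0 
0.06 22 [ 0.4983 -0.2092  0.0631]
0.07 33 [ 0.499  -0.2092  0.0699]
0.08 31 [ 0.4993 -0.2093  0.0799]
0.09 94 [ 0.4982 -0.2095  0.0906]
0.1 118 [ 0.4982 -0.2092  0.1001]
0.11 114 [ 0.4982 -0.2086  0.11  ]
0.12 76 [ 0.4976 -0.2103  0.1177]
0.13 11 [ 0.4986 -0.1955  0.1307]
0.14 686 [ 0.5032 -0.2089  0.1411]
[[319.60672545 213.28197145]
 [319.54312566 205.65440194]
 [319.12256573 270.91239692]]
```

The tube is upright to within about 1–2°. I hand it in.

```bash
python3 -c "
from plant import r
print(max(abs(r.get_state()['qd']))); print(r.finish_job())"
```

```text
0.00844321879199444
the job is handed in; nothing more can be done
None
```

I drew the blood tube out along its slant and handed the job in with it held still and upright (within about 2°), foot about 56 mm above the desk and about 45 mm in front of the middle of the far panel's lit face; the judge's verdict was not shown.

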